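# Unhook the lock bar and open the clamp lever

## Robot

A 6-joint arm with a two-finger parallel gripper is mounted at the origin on a cart in front of the work surface, level with it; the furniture and walls round the work are solid. World frame = base frame: x ahead of the robot, y to its left, z up, the work surface at z = 0. Lengths are in m, angles in degrees, forces in N, time in s.
With the tool pointing down it reaches from about 0.35 to 0.725 m from the base axis. Payload 4.3 kg.
Tool frame: the origin (TCP) lies midway between the tips of the shut fingers; the grasp point (between the pads) lies 19 mm behind it; z points along the fingers, y is the line along which they close (so a half turn about z gives the same grasp; the last joint's range is limited). The gripper opens to 85 mm and grips with 20 to 120 N. Pads are 22 mm wide; open, the fingers measure 114 mm over their backs; the gripper's body (76 mm by 85 mm) begins 54 mm behind the grasp point. The pads swing forward as they close: fully open they stand 13 mm farther back than shut.
Start: joints at [-78.512, 21.618, 4.641, 73.018, 0, 83.68], TCP at [0.176, -0.547, 0.231] pointing down, gripper open.
Joint ranges: [-156.06, 156.06], [-48.1, 94.91], [-58.44, 69.94], [-101.28, 121.22], [-78.64, 73.56], [-180, 180]. Speed limits (degrees/s): [147.25, 147.25, 180, 180, 180, 180].

## Interface

Orientations are given as [roll, pitch, yaw] about the fixed x, y, z axes, in that order (R = Rz(yaw) Ry(pitch) Rx(roll)).
In Python, from bench import manip gives the robot as it stands. The module is installed in compiled form; this text tells all that it offers.
- The arm moves only by the tool jog_arm, never from a script. Its argument "increments" is a list of rows, each a list of 7 numbers: the turn, a rotation vector about the tool's x, y, z in units of 8 degrees (1.0 is 8 degrees), then the shift along the tool's x, y, z in mm, then the closure, from 0 (fully open) to 1 (shut). A call has 1 to 5 rows; each row shifts and turns the commanded pose from where the row before left it, along the tool's axes as they then stand; what a row does not reach is not made up. A row lasts 1/8 s, in which the tool goes at most 62.5 mm and 10.7 degrees, less where a joint would pass 70% of its speed; a pose out of reach is approached as far as the arm can. A call is refused whole if a number of a shift passes 62.5 or a number of a turn 1, either way. A call with a gripper value outside its range is refused whole. The fingers move at their own pace and stop on an object; "force" is the grip in N (left out, the last holds). Time passes only in rows, so rows that do not move let the fingers close. It gives the time, the measured TCP pose, the force, the opening and the grip force at its end, in the units of the state.
- manip.get_state(): the state, without advancing time (a new reading comes with each control period).
- manip.camera(name): name is "scene" or "top"; returns the picture (420x560x3 uint8, red, green, blue); there is no depth.
- manip.camera_model(name): a dict with "vfov" (degrees; the focal length in pixels is half the picture's height over the tangent of half this angle, whatever the lens; pixels are square), "cx", "cy" (the principal point, pixels), "D" ([k1, k2, p1, p2, k3] as OpenCV has them; the pictures are not rectified), "extrinsics" (4x4, takes a point from camera to world coordinates). Camera axes: x right, y up, looking along -z (the intrinsics and any distortion apply to the point x, -y, -z); pixel columns grow to the right and rows downward; lengths in m; the calibration is good to about 2 mm. A picture is of the moment at which its call begins. camera_model takes no time and is no camera call.
- manip.close_job(): hands the job in; it is judged then, once.
The state is a dict: "time_s": time; "joint_positions": joint angles; "qvel": joint speeds; "tau": joint torques, N m; "eef_pos": TCP position; "tool_rot": TCP orientation; "force": force on the tool from outside, world axes, zero at the start; "torque": the same for the moment, N m; "width": finger opening in m; "finger_force": force on a finger pad.
Only numpy, scipy, OpenCV 4.12 (cv2) and the standard library are available. Lean on these libraries where they do the work, as an engineer would, in place of code of your own. Each camera call takes 0.05 s, during which the arm holds its last target. There are 200 camera calls.

## Task

Open the cam clamp on the raised fixture plate; its lever is held shut by the steel lock bar lying alongside, which hooks over two hidden headed studs by keyholes in its underside. Slide the bar lengthwise towards its square end until you feel it come up against its stop, without forcing it, lift it straight off by its handle and lower it flat into the shallow grey tray (do not drop it). Then swing the lever all the way open, to its stop, and leave the carton, the pliers and the terminal block where they are.

Things in the scene. Friction and masses are not known exactly. Their poses are not given: they have to be found in the camera images.
- clamp_base: Aluminium fixture plate, 160 mm (x, from -80 to +80) by 230 mm (y, from -100 to +130), 16 mm thick, on four 60 mm feet, screwed down; origin on the table below. Its top (the deck) lies 76 mm above its origin. A steel block sits clamped between a fence and the lever's cam on the -x side; the fence's top is 30 mm above the deck. It stands with its +x to the robot's right, +y away.
- stud_line (a point): Point on the deck below the middle of the T-slot that runs along the plate's y, 50 mm to +x of its origin. Two headed studs stand in it 90 mm apart (shank 10 mm, head 18 mm, head's top 12 mm above the deck). The lock bar hides them, and they may be clamped anywhere along 20 mm of the slot: nothing seen or measured tells how far the bar must slide, only touch.
- bar_handle (a point): Centre of the black bridge grip on the lock bar; axes: x across the bar, y along it to its rounded end, z up. Grip 14 mm wide (x), 90 mm long (y), 14 mm high, its centre 57 mm above the bar's underside, 32 mm of air below it. At the start the bar lies flat on the deck over the studs, along the plate's y, rounded end to +y, and blocks the lever.
- bar_square_end (a point): Lower edge of the steel lock bar's square end, middle. The bar is an inverted channel 44 mm wide, 18 mm high, 215 mm long (this end 90 mm to -y of the grip's centre, half-round end 125 mm to +y), 0.4 to 0.8 kg. Slid this way (its own -y) by 18 to 52 mm it meets a hard stop: the stud heads reach the ends of the keyholes. Till then it rubs with 2 to 6 N.
- bar_round_end (a point): Tip of the lock bar's half-round end, on the underside. Each blind keyhole under the bar is a 13 mm slot whose wide end (24 mm) lies on this side. The bar lifts off only within 6 mm of the stop (best 2 to 4 mm back from it); anywhere else the studs hold it down after 2 mm of lift.
- clamp_lever (a joint): Angle of the clamp lever, rad: 0 shut (lever along the plate's +y), 1.3 fully open at its stop (turned clockwise seen from above, towards the plate's +x). The lock bar stops it at about 0.1. Stiff: about 2 to 4 N at the knob; it stays where it is left.
- lever_knob (a point): Centre of the upright black knob at the free end of the lever: 26 mm diameter, 40 mm high; it is fixed on the lever, 140 mm from the pivot. The knob's centre is 40 mm above the deck.
- lever_pivot (a point): Point on the lever's vertical pivot axis, level with the knob's centre.
- tray: Shallow grey tray, open at the top, 260 (x) x 130 (y) x 22 mm, walls and floor 4 mm, fixed on the table; origin under its centre. The bar goes in along its length, either way round; its grip is off its middle, so centre the bar, not the grip. On the way there, hoses hang from the press from 0.41 m above the table upwards, beyond x = 0.63 m.
- carton: Closed cardboard carton 79 x 114 x 53 mm, bystander; origin under its centre.
- pliers: Pliers 175 mm long, 29 mm wide, 13 mm thick, lying on the table, bystander; origin under the centre.
- terminal_block: White terminal block, 50 mm long, 18 mm wide, 19 mm high, lying on the table, bystander; origin under its centre.

How it is judged:
By the outcome, as a careful person would: the job done as asked, in the order asked, and still so for the second after the job is handed in, with the robot touching nothing.
It also fails if it takes over 72 s, if anything falls off the work surface, if the arm or the gripper's body presses on something with over 40 N, if the wrist force passes 120 N, or if a joint passes its speed limit or range.

## Working session

There is one attempt and no reset: what is moved stays moved. The work goes in short steps, Python scripts to look and compute and a tool call to move; the robot and the scene stay as the last step left them, time stands still between calls to the robot, and variables do not carry over. Pictures are saved under pics/ and viewed, at most 10 in all, crops included, and the job is handed in when it is done.

Besides the shell and the picture viewer there is one more tool, called after ">>>" in YAML: its name, and indented under it one key for each argument. jog_arm: Moves the arm, as the interface text tells. Its arguments: {"type":"object","properties":{"increments":{"type":"array"},"force":{"type":"number"}},"required":["increments"]}

```bash
mkdir -p pics
cat > h.py <<'E'
import numpy as np, cv2
from bench import manip
def cam(n,f):
    im=manip.camera(n); cv2.imwrite(f'pics/{f}.png',im[:,:,::-1]); return im
def ray(n,px):
    m=manip.camera_model(n); f=210/np.tan(np.radians(m['vfov']/2))
    K=np.array([[f,0,m['cx']],[0,f,m['cy']],[0,0,1.]])
    u=cv2.undistortPoints(np.array([[px]],float),K,np.array(m['D'],float))[0,0]
    E=np.array(m['extrinsics']); d=E[:3,:3]@np.array([u[0],-u[1],-1]); return E[:3,3],d
def on(n,px,z):
    o,d=ray(n,px); return np.round(o+d*(z-o[2])/d[2],4)
def proj(n,P):
    m=manip.camera_model(n); f=210/np.tan(np.radians(m['vfov']/2))
    K=np.array([[f,0,m['cx']],[0,f,m['cy']],[0,0,1.]])
    E=np.array(m['extrinsics']); p=E[:3,:3].T@(np.array(P)-E[:3,3]); p=p*[1,-1,-1]
    return cv2.projectPoints(p.reshape(1,1,3),np.zeros(3),np.zeros(3),K,np.array(m['D'],float))[0].ravel()
E
python3 - <<'E'
from h import *
for n in('scene','top'):
    cam(n,n+'0'); m=manip.camera_model(n); print(n,m['vfov'],np.round(m['extrinsics'],3).tolist(),m['D'])
print(manip.get_state())
E
```

```text
scene 55.28312129179147 [[-0.726, 0.254, -0.639, -0.332], [-0.688, -0.28, 0.67, 0.797], [-0.009, 0.926, 0.378, 0.61], [0.0, 0.0, 0.0, 1.0]] [-0.05741578  0.          0.          0.          0.        ]
top 46.11218380293212 [[-0.026, 0.997, -0.07, 0.376], [-1.0, -0.026, 0.001, -0.098], [-0.001, 0.07, 0.998, 1.577], [0.0, 0.0, 0.0, 1.0]] [0.02999626 0.         0.         0.         0.        ]
{'time_s': 0.1, 'joint_positions': array([-7.85120350e+01,  2.16573057e+01,  4.56931578e+00,  7.30176591e+01,
        2.39573841e-03,  8.36793216e+01]), 'qvel': array([ 0.04152143, -0.03972558,  0.06013343,  0.01849566,  0.02944871,
       -0.01463339]), 'tau': array([ 1.86477198e-03, -4.64693642e+01,  2.70583159e+01,  1.21406026e-02,
       -3.67656173e-05, -6.40679488e-06]), 'eef_pos': array([ 0.17574786, -0.54686126,  0.23044974]), 'tool_rot': array([-1.79895257e+02, -1.40123854e-02,  1.78086284e+01]), 'force': array([-0.40411865, -0.53082827, -0.92957913]), 'torque': array([-0.03823823,  0.04183474,  0.0243842 ]), 'finger_force': 0.0, 'width': 0.08551573236155327}
```

View pics/top0.png

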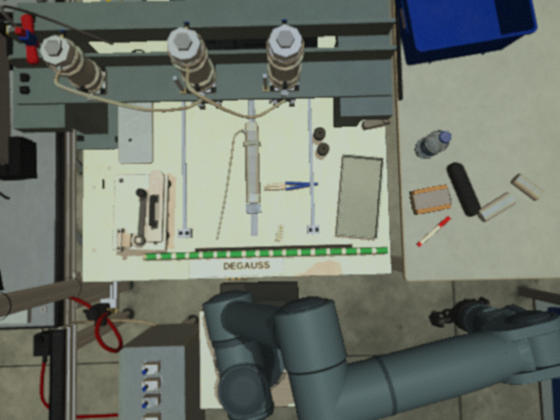

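View pics/scene0.png

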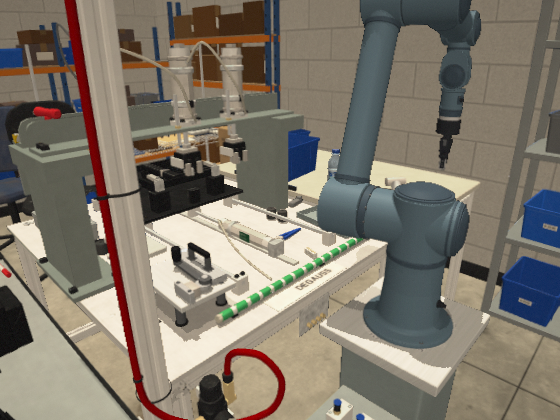

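The top view shows the fixture plate around (145,212), with the bar's black grip at about (154,212), the lever at column 140 and the tray at about (358,197). The scene view shows the grip at about (190,253). I'll zoom in on the plate in both views.

Run:
```python
from h import *
a=cv2.imread('pics/top0.png')[160:265,100:190]; b=cv2.imread('pics/scene0.png')[225:335,150:255]
a=cv2.resize(a,None,fx=5,fy=5,interpolation=cv2.INTER_CUBIC);b=cv2.resize(b,None,fx=3.3,fy=3.3,interpolation=cv2.INTER_CUBIC)
c=np.zeros((525,800,3),np.uint8); c[:a.shape[0],:450]=a; c[:b.shape[0],452:452+b.shape[1]]=b[:,:348]
cv2.imwrite('pics/z0.png',c)
im=cv2.imread('pics/top0.png')
for nm,p,z in [('grip',(154,212),.14),('tray',(358,197),.022),('carton',(432,199),.05)]: print(nm,on('top',p,z))
for p in [(345,155),(383,157),(378,240),(335,237)]: print('traycorner',on('top',p,.022))
```

```text
grip [0.4554 0.2631 0.14  ]
tray [ 0.4923 -0.3514  0.022 ]
carton [ 0.4779 -0.5748  0.05  ]
traycorner [ 0.6271 -0.3151  0.022 ]
traycorner [ 0.6174 -0.4352  0.022 ]
traycorner [ 0.3554 -0.4088  0.022 ]
traycorner [ 0.3682 -0.2745  0.022 ]
```

View pics/z0.png

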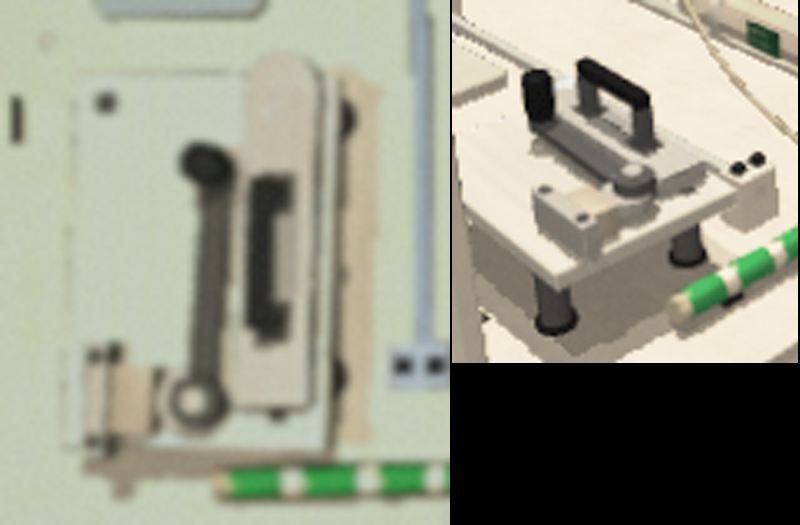

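The zoom shows, in crop pixels: grip top from (260,178) to (260,338), bar tip at (282,52), square end at (274,407), knob at (205,160) and pivot cap at (197,400). The scene crop puts the grip centre at about (613,84).

Run:
```python
from h import *
t=lambda x,y:(100+x/5-.4,160+y/5-.4)
s=lambda x,y:(150+(x-452)/3.3-.35,225+y/3.3-.35)
for nm,p,z in [('gripfar',(262,180),.14),('gripnear',(262,338),.14),('grip',(260,257),.14),('tip',(283,52),.094),('sq',(274,406),.094),('knob',(205,158),.136),('pivot',(195,398),.11),
 ('pTL',(78,72),.076),('pTR',(336,70),.076),('pBR',(328,452),.076),('pBL',(65,448),.076)]: print(nm,on('top',t(*p),z))
def tri(a,b):
    o1,d1=ray('top',a);o2,d2=ray('scene',b);d1=d1/np.linalg.norm(d1);d2=d2/np.linalg.norm(d2)
    k=np.linalg.lstsq(np.c_[d1,-d2],o2-o1,rcond=None)[0];p=o1+k[0]*d1;q=o2+k[1]*d2;return (p+q)/2,np.linalg.norm(p-q)
print(tri(t(262,257),s(613,84)), on('scene',s(613,84),.137))
print('knob',tri(t(205,158),s(538,75)))
im=cv2.imread('pics/top0.png');hsv=cv2.cvtColor(im[145:250,325:395],cv2.COLOR_BGR2HSV)
m=((hsv[:,:,2]<190)).astype(np.uint8);c=max(cv2.findContours(m,0,2)[0],key=cv2.contourArea);r=cv2.minAreaRect(c);print(r)
for q in cv2.boxPoints(r): print(on('top',q+[325,145],.022))
print(on('top',np.array(r[0])+[325,145],.022))
```

```text
gripfar [0.5034 0.2685 0.14  ]
gripnear [0.4114 0.2693 0.14  ]
grip [0.4585 0.2701 0.14  ]
tip [0.5848 0.2669 0.094 ]
sq [0.3717 0.2742 0.094 ]
knob [0.5176 0.3027 0.136 ]
pivot [0.3777 0.3167 0.11  ]
pTL [0.5782 0.3961 0.076 ]
pTR [0.5754 0.2392 0.076 ]
pBR [0.343  0.2464 0.076 ]
pBL [0.3498 0.4046 0.076 ]
(array([0.45997689, 0.27234529, 0.13173477]), np.float64(0.003266555939123069)) [0.4529 0.2789 0.137 ]
knob (array([0.51843134, 0.30446301, 0.1315956 ]), np.float64(0.0013743817786358154))
((33.634342193603516, 52.07075119018555), (44.17885971069336, 85.28751373291016), 4.573921203613281)
[ 0.3658 -0.2688  0.022 ]
[ 0.6346 -0.2995  0.022 ]
[ 0.6195 -0.4386  0.022 ]
[ 0.3513 -0.4063  0.022 ]
[ 0.492  -0.3533  0.022 ]
```

```bash
cat >> h.py <<'E'
from scipy.spatial.transform import Rotation as R
def plan(goals,start=None):
    """goals: (x,y,z,yaw,n rows); tool down; prints rows [turn, shift mm] in tool axes"""
    st=manip.get_state(); p=np.array(st['eef_pos']); r=R.from_euler('xyz',st['tool_rot'],degrees=True)
    if start is not None: p=np.array(start[:3]); r=R.from_euler('xyz',[180,0,start[3]],degrees=True)
    for x,y,z,yaw,n in goals:
        g=np.array([x,y,z]); r2=R.from_euler('xyz',[180,0,yaw],degrees=True)
        rv=(r.inv()*r2).as_rotvec(degrees=True)/n; dp=(g-p)/n
        for i in range(n):
            row=np.r_[rv/8,r.inv().apply(dp*1000)]; print([float(v) for v in np.r_[np.round(row[:3],2),np.round(row[3:],1)]]); r=r*R.from_rotvec(rv,degrees=True)
        p=g; r=r2; print('--',x,y,z,yaw)
def show():
    s=manip.get_state(); print(*(f"{k}={np.round(s[k],4).tolist()}" for k in('time_s','eef_pos','tool_rot','force','torque','width','finger_force','joint_positions')))
E
python3 - <<'E'
from h import *
plan([(.47,-.25,.25,80,8),(.463,.271,.25,178,13)])
E
```

```text
[-0.0, -0.0, -0.97, 46.4, -24.1, -2.4]
[-0.0, -0.0, -0.97, 49.2, -17.6, -2.4]
[-0.0, -0.0, -0.97, 51.1, -10.8, -2.4]
[-0.0, -0.0, -0.97, 52.1, -3.8, -2.4]
[-0.0, -0.0, -0.97, 52.1, 3.3, -2.4]
[-0.0, -0.0, -0.97, 51.2, 10.3, -2.4]
[-0.0, -0.0, -0.97, 49.3, 17.2, -2.4]
[-0.0, -0.0, -0.97, 46.6, 23.7, -2.4]
-- 0.47 -0.25 0.25 80
[-0.0, 0.0, -0.94, 39.4, -7.5, -0.0]
[-0.0, 0.0, -0.94, 40.0, -2.3, -0.0]
[-0.0, 0.0, -0.94, 40.0, 3.0, 0.0]
[-0.0, 0.0, -0.94, 39.2, 8.2, 0.0]
[-0.0, 0.0, -0.94, 37.8, 13.3, 0.0]
[-0.0, 0.0, -0.94, 35.7, 18.1, 0.0]
[-0.0, 0.0, -0.94, 33.0, 22.7, 0.0]
[-0.0, 0.0, -0.94, 29.8, 26.8, 0.0]
[-0.0, 0.0, -0.94, 26.0, 30.5, 0.0]
[-0.0, 0.0, -0.94, 21.8, 33.6, 0.0]
[-0.0, 0.0, -0.94, 17.2, 36.2, 0.0]
[-0.0, 0.0, -0.94, 12.3, 38.2, 0.0]
[-0.0, 0.0, -0.94, 7.2, 39.4, 0.0]
-- 0.463 0.271 0.25 178
```

>>> jog_arm:
  increments:
    - [0, 0, -0.97, 46, -24, -2, 0]
    - [0, 0, -0.97, 49, -18, -2, 0]
    - [0, 0, -0.97, 51, -11, -2, 0]
    - [0, 0, -0.97, 52, -4, -2, 0.1]
    - [0, 0, -0.97, 52, 3, -2, 0.2]

```text
time_s: 0.72
eef_pos: [0.3591, -0.36, 0.241]
tool_rot: [-180.0, -0.0, 56.8]
force: [-0.0, -0.4, 1.1]
width: 0.0686
finger_force: 0.0
```

>>> jog_arm:
  increments:
    - [0, 0, -0.97, 51, 10, -3, 0.2]
    - [0, 0, -0.97, 49, 17, -3, 0.2]
    - [0, 0, -0.97, 47, 24, -3, 0.2]
    - [0, 0, -0.94, 39, -7, 0, 0.3]
    - [0, 0, -0.94, 40, -2, 0, 0.3]

```text
time_s: 1.35
eef_pos: [0.4684, -0.1691, 0.2497]
tool_rot: [-179.9, -0.0, 95.2]
force: [0.4, -0.3, -0.2]
width: 0.06
finger_force: 0.0
```

>>> jog_arm:
  increments:
    - [0, 0, -0.94, 40, 3, 0, 0.3]
    - [0, 0, -0.94, 39, 8, 0, 0.3]
    - [0, 0, -0.94, 38, 13, 0, 0.3]
    - [0, 0, -0.94, 36, 18, 0, 0.3]
    - [0, 0, -0.94, 33, 23, 0, 0.3]

```text
time_s: 1.98
eef_pos: [0.4653, 0.0312, 0.2499]
tool_rot: [-180.0, -0.0, 132.8]
force: [1.0, -0.9, -0.5]
width: 0.0597
finger_force: 0.0
```

>>> jog_arm:
  increments:
    - [0, 0, -0.94, 30, 27, 0, 0.3]
    - [0, 0, -0.94, 26, 30, 0, 0.3]
    - [0, 0, -0.94, 22, 34, 0, 0.3]
    - [0, 0, 0, 0, 0, 0, 0.3]

```text
time_s: 2.48
eef_pos: [0.4638, 0.1524, 0.2498]
tool_rot: [-180.0, -0.1, 155.3]
force: [-0.9, -0.0, 0.3]
width: 0.0598
finger_force: 0.0
```

Run:
```python
from h import *
plan([(.463,.271,.25,178,3),(.463,.271,.165,178,2)])
```

```text
[-0.0, -0.0, -0.94, 16.8, 35.8, -0.1]
[-0.0, -0.0, -0.94, 11.9, 37.7, -0.1]
[-0.0, -0.0, -0.94, 6.8, 38.9, -0.1]
-- 0.463 0.271 0.25 178
[0.0, 0.0, 0.0, 0.0, -0.0, 42.5]
[0.0, 0.0, 0.0, 0.0, -0.0, 42.5]
-- 0.463 0.271 0.165 178
```

>>> jog_arm:
  increments:
    - [0, 0, -0.94, 17, 36, 0, 0.3]
    - [0, 0, -0.94, 12, 38, 0, 0.3]
    - [0, 0, -0.94, 7, 39, 0, 0.3]
    - [0, 0, 0, 0, 0, 43, 0.3]
    - [0, 0, 0, 0, 0, 42, 0.3]

```text
time_s: 3.1
eef_pos: [0.4644, 0.2694, 0.1643]
tool_rot: [-180.0, 0.1, 177.6]
force: [0.4, 0.6, -0.3]
width: 0.0596
finger_force: 0.0
```

Run:
```python
from h import *
a=cam('top','t1')[160:265,100:190]; b=cam('scene','s1')[195:305,140:245]
a=cv2.resize(a,None,fx=4.4,fy=4.4,interpolation=cv2.INTER_CUBIC);b=cv2.resize(b,None,fx=3.8,fy=3.8,interpolation=cv2.INTER_CUBIC)
c=np.zeros((470,800,3),np.uint8); c[:a.shape[0],:396]=a; c[:b.shape[0],400:400+b.shape[1]]=b
cv2.imwrite('pics/z1.png',c[:,:,::-1]); show()
```

```text
time_s=3.2 eef_pos=[0.4601, 0.2671, 0.1604] tool_rot=[-179.7089, -0.532, 177.5505] force=[-0.392, 0.3745, -0.0191] torque=[-0.0509, 0.0514, -0.0425] width=0.0597 finger_force=0.0 joint_positions=[23.3247, 18.9813, -9.8658, 61.7586, -0.0308, 25.7731]
```

View pics/z1.png

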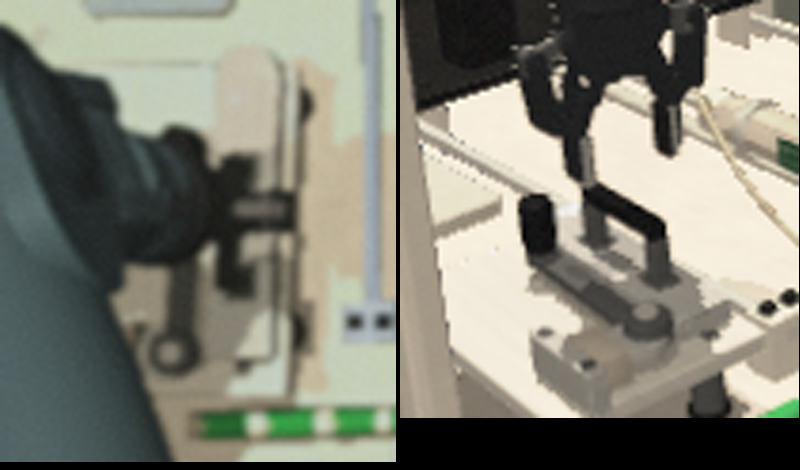

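The top crop shows the fingers straddling the grip, at about row 207 against grip rows 155–295. The scene crop shows the finger tips at about (585,185) and (668,152), above the grip. I'll check this against the projection.

Run:
```python
from h import *
show()
for P in [(.463,.271,.165),(.463,.271,.155),(.463,.301,.155),(.463,.241,.155),(.460,.271,.14),(.4604,.271,.133)]:
    a=proj('scene',P);b=proj('top',P); print(P,(a-[140,195])*3.8+[400,0],(b-[100,160])*4.4)
```

```text
time_s=3.2 eef_pos=[0.4601, 0.2671, 0.1604] tool_rot=[-179.7089, -0.532, 177.5505] force=[-0.392, 0.3745, -0.0191] torque=[-0.0509, 0.0514, -0.0425] width=0.0597 finger_force=0.0 joint_positions=[23.3247, 18.9813, -9.8658, 61.7586, -0.0308, 25.7731]
(0.463, 0.271, 0.165) [619.20031601 163.90976781] [215.65148913 215.56100695]
(0.463, 0.271, 0.155) [620.48312619 177.187897  ] [219.66961495 216.39477538]
(0.463, 0.301, 0.155) [583.60125736 191.82230941] [173.64552765 217.6149198 ]
(0.463, 0.241, 0.155) [656.02595791 163.0860226 ] [265.64713268 215.17635186]
(0.46, 0.271, 0.14) [625.00724517 198.27472044] [225.6290528  222.15119505]
(0.4604, 0.271, 0.133) [625.54097619 207.23807766] [228.34571846 222.09325702]
```

>>> jog_arm:
  increments:
    - [0, 0, 0, 0, 0, 17, 0.3]
    - [0, 0, 0, 0, 0, 15, 0.3]
    - [0, 0, 0, 0, 0, 15, 0.3]
    - [0, 0, 0, 0, 0, 0, 0.3]

```text
time_s: 3.7
eef_pos: [0.463, 0.2691, 0.1173]
tool_rot: [-179.9, -0.1, 177.6]
force: [0.2, 0.4, 0.3]
width: 0.0595
finger_force: 0.0
```

Run:
```python
from h import *
show()
```

```text
time_s=3.7 eef_pos=[0.463, 0.2691, 0.1173] tool_rot=[-179.9333, -0.1192, 177.6246] force=[0.1706, 0.4397, 0.275] torque=[0.0007, -0.0293, -0.0269] width=0.0595 finger_force=0.0 joint_positions=[23.3828, 20.746, -14.0574, 55.3329, -0.0083, 25.7581]
```

>>> jog_arm:
  increments:
    - [0, 0, 0, 0, 0, 3, 0.5]
    - [0, 0, 0, 0, 0, 0, 0.7]
    - [0, 0, 0, 0, 0, 0, 1]
    - [0, 0, 0, 0, 0, 0, 1]
    - [0, 0, 0, 0, 0, 0, 1]
  force: 40

```text
time_s: 4.32
eef_pos: [0.4642, 0.2702, 0.1156]
tool_rot: [179.9, 0.0, 177.7]
force: [0.5, 2.7, 2.2]
width: 0.0134
finger_force: 43.3
```

>>> jog_arm:
  increments:
    - [0, 0, 0, 0, 0, 0, 1]
    - [0, 0, 0, 0, 0, 0, 1]
    - [0, 0, 0, 0, 0, 0, 1]

```text
time_s: 4.7
eef_pos: [0.4642, 0.2701, 0.1156]
tool_rot: [180.0, 0.0, 177.7]
force: [0.0, 3.3, 2.6]
width: 0.0136
finger_force: 43.6
```

>>> jog_arm:
  increments:
    - [0, 0, 0, 2, 0.5, -0.5, 1]
    - [0, 0, 0, 3, 0.5, 0, 1]
    - [0, 0, 0, 3, 0, 0, 1]
    - [0, 0, 0, 3, 0, 0, 1]
    - [0, 0, 0, 3, 0, 0, 1]

```text
time_s: 5.32
eef_pos: [0.4494, 0.271, 0.1156]
tool_rot: [-180.0, -0.0, 177.6]
force: [2.0, -0.5, -0.5]
width: 0.0128
finger_force: 42.9
```

>>> jog_arm:
  increments:
    - [0, 0, 0, 2, 0, 0, 1]
    - [0, 0, 0, 2, 0, 0, 1]
    - [0, 0, 0, 2, 0, 0, 1]

```text
time_s: 5.7
eef_pos: [0.4436, 0.2715, 0.1156]
tool_rot: [-180.0, -0.0, 177.6]
force: [1.5, -0.4, -1.5]
width: 0.0132
finger_force: 42.8
```

>>> jog_arm:
  increments:
    - [0, 0, 0, 2, 0, 0, 1]
    - [0, 0, 0, 2, 0, 0, 1]

```text
time_s: 5.95
eef_pos: [0.4396, 0.2716, 0.1156]
tool_rot: [-180.0, -0.0, 177.6]
force: [1.5, 0.2, -2.2]
width: 0.0132
finger_force: 42.8
```

>>> jog_arm:
  increments:
    - [0, 0, 0, 2, 0, 0, 1]
    - [0, 0, 0, 2, 0, 0, 1]

```text
time_s: 6.2
eef_pos: [0.4356, 0.2718, 0.1156]
tool_rot: [-180.0, -0.0, 177.6]
force: [0.9, -0.6, -2.5]
width: 0.013
finger_force: 42.7
```

>>> jog_arm:
  increments:
    - [0, 0, 0, 2, 0, 0, 1]
    - [0, 0, 0, 2, 0, 0, 1]

```text
time_s: 6.45
eef_pos: [0.4344, 0.2719, 0.1161]
tool_rot: [-180.0, 0.3, 177.6]
force: [9.4, -1.5, -7.1]
width: 0.013
finger_force: 42.1
```

>>> jog_arm:
  increments:
    - [0, 0, 0, -3, 0, 0, 1]
    - [0, 0, 0, -2.5, 0, 0, 1]
    - [0, 0, 0, 0, 0, 0, 1]

```text
time_s: 6.82
eef_pos: [0.4367, 0.2717, 0.1156]
tool_rot: [-180.0, -0.1, 177.7]
force: [-2.2, 0.0, -1.6]
width: 0.0135
finger_force: 42.9
```

>>> jog_arm:
  increments:
    - [0, 0, 0, -0.7, 0, 0, 1]
    - [0, 0, 0, 0, 0, -1.5, 1]
    - [0, 0, 0, 0, 0, -2, 1]
    - [0, 0, 0, 0, 0, -2, 1]
  force: 70

```text
time_s: 7.32
eef_pos: [0.4381, 0.2717, 0.1212]
tool_rot: [-180.0, -0.0, 177.6]
force: [-0.3, 0.1, -4.2]
width: 0.0126
finger_force: 69.7
```

>>> jog_arm:
  increments:
    - [0, 0, 0, 0, 0, -5, 1]
    - [0, 0, 0, 0, 0, -15, 1]
    - [0, 0, 0, 0, 0, -30, 1]
    - [0, 0, 0, 0, 0, -35, 1]
    - [0, 0, 0, 0, 0, -20, 1]

```text
time_s: 7.95
eef_pos: [0.4391, 0.2722, 0.2295]
tool_rot: [179.9, 0.2, 177.6]
force: [-0.3, 0.2, -3.7]
width: 0.0128
finger_force: 69.7
```

Run:
```python
from h import *
show(); cam('scene','s2')
plan([(.478,-.3515,.2264,173.5,16)],(.438,.2717,.2264,177.6))
```

```text
time_s=7.95 eef_pos=[0.4391, 0.2722, 0.2295] tool_rot=[179.9037, 0.2042, 177.6483] force=[-0.2872, 0.2191, -3.7427] torque=[0.041, 0.0634, -0.0417] width=0.0128 finger_force=69.7237 joint_positions=[24.7626, 14.6307, -5.4196, 69.7241, -0.0073, 27.1141]
[0.0, -0.0, 0.03, -4.1, -38.8, -0.0]
[0.0, -0.0, 0.03, -4.3, -38.8, -0.0]
[0.0, -0.0, 0.03, -4.5, -38.8, -0.0]
[0.0, -0.0, 0.03, -4.6, -38.8, -0.0]
[0.0, -0.0, 0.03, -4.8, -38.7, -0.0]
[0.0, -0.0, 0.03, -5.0, -38.7, -0.0]
[0.0, -0.0, 0.03, -5.2, -38.7, -0.0]
[0.0, -0.0, 0.03, -5.3, -38.7, -0.0]
[0.0, -0.0, 0.03, -5.5, -38.6, -0.0]
[0.0, -0.0, 0.03, -5.7, -38.6, -0.0]
[0.0, -0.0, 0.03, -5.9, -38.6, -0.0]
[0.0, -0.0, 0.03, -6.0, -38.6, -0.0]
[0.0, -0.0, 0.03, -6.2, -38.5, -0.0]
[0.0, -0.0, 0.03, -6.4, -38.5, -0.0]
[0.0, -0.0, 0.03, -6.5, -38.5, -0.0]
[0.0, -0.0, 0.03, -6.7, -38.4, -0.0]
-- 0.478 -0.3515 0.2264 173.5
```

Weight 4 N, so the bar is held. Now I'll carry it over to the tray.

>>> jog_arm:
  increments:
    - [0, 0, 0.03, -2, -18, 0, 1]
    - [0, 0, 0.03, -3, -30, 0, 1]
    - [0, 0, 0.03, -4, -40, 0, 1]
    - [0, 0, 0.03, -5, -42, 0, 1]
    - [0, 0, 0.03, -5, -42, 0, 1]

```text
time_s: 8.62
eef_pos: [0.4473, 0.0968, 0.2254]
tool_rot: [-179.9, -0.1, 176.4]
force: [1.9, 0.5, -3.7]
width: 0.0128
finger_force: 69.7
```

>>> jog_arm:
  increments:
    - [0, 0, 0.03, -5, -42, 0, 1]
    - [0, 0, 0.03, -6, -42, 0, 1]
    - [0, 0, 0.03, -6, -42, 0, 1]
    - [0, 0, 0.03, -6, -42, 0, 1]
    - [0, 0, 0.03, -6, -42, 0, 1]

```text
time_s: 9.25
eef_pos: [0.4611, -0.1143, 0.2254]
tool_rot: [-180.0, -0.1, 175.2]
force: [1.0, -0.6, -5.4]
width: 0.013
finger_force: 69.7
```

>>> jog_arm:
  increments:
    - [0, 0, 0.03, -6, -42, 0, 1]
    - [0, 0, 0.03, -6, -42, 0, 1]
    - [0, 0, 0.03, -6, -42, 0, 1]
    - [0, 0, 0.03, -6, -42, 0, 1]
    - [0, 0, 0.03, -6, -35, 0, 1]

```text
time_s: 9.88
eef_pos: [0.4723, -0.3192, 0.2252]
tool_rot: [180.0, -0.1, 173.9]
force: [0.3, -0.3, -3.5]
width: 0.0125
finger_force: 69.7
```

>>> jog_arm:
  increments:
    - [0, 0, 0.03, -4, -18, 0, 1]
    - [0, 0, 0.03, 0, -8, 0, 1]
    - [0, 0, 0, 0, 0, 0, 1]

```text
time_s: 10.25
eef_pos: [0.4748, -0.3431, 0.226]
tool_rot: [179.9, -0.0, 173.6]
force: [-0.4, -0.9, -4.4]
width: 0.0126
finger_force: 69.7
```

Run:
```python
from h import *
show()
a=cam('top','t3')[140:260,310:460]; b=cam('scene','s3')[120:300,240:400]
a=cv2.resize(a,(450,360),interpolation=cv2.INTER_CUBIC);b=cv2.resize(b,(320,360),interpolation=cv2.INTER_CUBIC)
cv2.imwrite('pics/z3.png',np.hstack([a,b])[:,:,::-1])
```

```text
time_s=10.25 eef_pos=[0.4748, -0.3431, 0.226] tool_rot=[179.9456, -0.048, 173.5693] force=[-0.3566, -0.9069, -4.361] torque=[-0.0144, 0.0751, 0.0027] width=0.0126 finger_force=69.7204 joint_positions=[-42.0679, 23.0413, 5.9664, 72.9958, 0.0162, -35.6372]
```

View pics/z3.png

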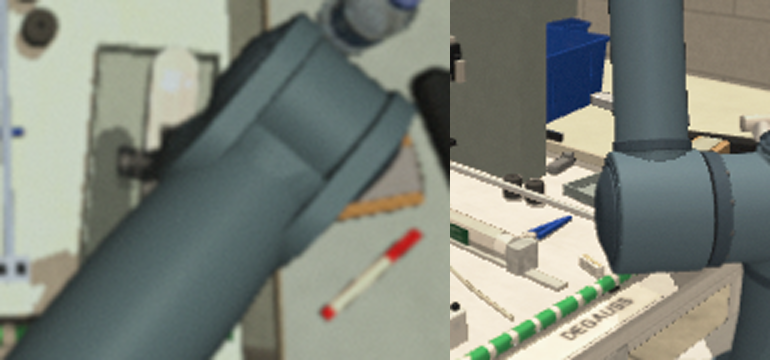

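The crop shows the bar's round tip at about (178,50), inside the tray's far edge, with tray corners at about (98,47) and (218,58). I'll compute the offsets.

Run:
```python
from h import *
t=lambda x,y:(310+x/3-.33,140+y/3-.33)
tip=on('top',t(178,50),.206); print('tip',tip)
for p in [(98,47),(218,58),(88,240)]: print(on('top',t(*p),.022))
u=np.array([.9936,-.113,0]); print('bar centre',tip-.1075*u)
plan([(.478,-.3515,.2264,173.5,1),(.478,-.3515,.06,173.5,4)])
```

```text
tip [ 0.5918 -0.3564  0.206 ]
[ 0.6263 -0.3066  0.022 ]
[ 0.6111 -0.4329  0.022 ]
[ 0.4223 -0.2889  0.022 ]
bar centre [ 0.484988  -0.3442525  0.206    ]
[0.01, -0.0, 0.02, -3.9, -8.7, -0.1]
-- 0.478 -0.3515 0.2264 173.5
[0.0, 0.0, 0.0, 0.0, -0.0, 41.6]
[0.0, 0.0, 0.0, 0.0, -0.0, 41.6]
[0.0, 0.0, 0.0, 0.0, -0.0, 41.6]
[0.0, 0.0, 0.0, 0.0, -0.0, 41.6]
-- 0.478 -0.3515 0.06 173.5
```

>>> jog_arm:
  increments:
    - [0, 0, 0, -4, -9, 10, 1]
    - [0, 0, 0, 0, 0, 35, 1]
    - [0, 0, 0, 0, 0, 45, 1]
    - [0, 0, 0, 0, 0, 40, 1]
    - [0, 0, 0, 0, 0, 25, 1]

```text
time_s: 10.98
eef_pos: [0.477, -0.3517, 0.0683]
tool_rot: [179.9, -0.2, 173.6]
force: [-0.1, 0.1, -4.3]
width: 0.0129
finger_force: 69.7
```

>>> jog_arm:
  increments:
    - [0, 0, 0, 0, 0, 13, 1]
    - [0, 0, 0, 0, 0, 4, 1]
    - [0, 0, 0, 0, 0, 0, 1]

```text
time_s: 11.35
eef_pos: [0.4788, -0.3536, 0.0551]
tool_rot: [-179.9, 0.1, 173.6]
force: [0.4, -0.6, -4.5]
width: 0.0129
finger_force: 69.7
```

>>> jog_arm:
  increments:
    - [0, 0, 0, 0, 0, 4, 1]
    - [0, 0, 0, 0, 0, 3, 1]
    - [0, 0, 0, 0, 0, 2, 1]
    - [0, 0, 0, 0, 0, 1, 1]
    - [0, 0, 0, 0, 0, 1, 1]

```text
time_s: 11.98
eef_pos: [0.4781, -0.353, 0.0437]
tool_rot: [-180.0, 0.0, 173.6]
force: [-3.3, 2.3, 2.6]
width: 0.0126
finger_force: 70.8
```

>>> jog_arm:
  increments:
    - [0, 0, 0, 0, 0, 0, 0.75]
    - [0, 0, 0, 0, 0, 0, 0.5]
    - [0, 0, 0, 0, 0, 0, 0.4]
    - [0, 0, 0, 0, 0, 0, 0.4]
    - [0, 0, 0, 0, 0, 0, 0.4]

```text
time_s: 12.6
eef_pos: [0.4782, -0.3531, 0.0434]
tool_rot: [-180.0, 0.0, 173.6]
force: [0.8, 0.0, 0.2]
width: 0.051
finger_force: 0.0
```

>>> jog_arm:
  increments:
    - [0, 0, 0, 0, 0, -15, 0.4]
    - [0, 0, 0, 0, 0, -40, 0.4]
    - [0, 0, 0, 0, 0, -60, 0.4]
    - [0, 0, 0, 0, 0, -60, 0.4]
    - [0, 0, 0, 0, 0, -20, 0.4]

```text
time_s: 13.22
eef_pos: [0.4798, -0.3545, 0.2446]
tool_rot: [-179.7, 0.4, 173.6]
force: [-0.6, 0.5, -0.5]
width: 0.0513
finger_force: 0.0
```

Run:
```python
from h import *
plan([(.518,.3035,.24,174.3,2)],(.4785,-.353,.2385,173.6))
```

```text
[-0.0, 0.0, -0.04, 17.0, 328.4, -0.7]
[-0.0, 0.0, -0.04, 15.0, 328.5, -0.7]
-- 0.518 0.3035 0.24 174.3
```

>>> jog_arm:
  increments:
    - [0, 0, -0.01, 2, 27, 0, 0.4]
    - [0, 0, -0.01, 2, 50, 0, 0.4]
    - [0, 0, -0.01, 2, 50, 0, 0.4]
    - [0, 0, 0, 2, 50, 0, 0.4]
    - [0, 0, 0, 2, 50, 0, 0.4]

```text
time_s: 13.85
eef_pos: [0.4931, -0.1248, 0.2396]
tool_rot: [-180.0, 0.1, 173.8]
force: [0.9, -0.1, 1.1]
width: 0.051
finger_force: 0.0
```

>>> jog_arm:
  increments:
    - [0, 0, -0.01, 2, 50, 0, 0.4]
    - [0, 0, -0.01, 2, 50, 0, 0.4]
    - [0, 0, -0.01, 2, 50, 0, 0.4]
    - [0, 0, 0, 2, 50, 0, 0.4]
    - [0, 0, 0, 2, 50, 0, 0.4]

```text
time_s: 14.48
eef_pos: [0.5095, 0.125, 0.2396]
tool_rot: [180.0, 0.1, 174.0]
force: [-0.1, 0.4, 0.3]
width: 0.0513
finger_force: 0.0
```

>>> jog_arm:
  increments:
    - [0, 0, -0.01, 3, 50, 0, 0.4]
    - [0, 0, -0.01, 3, 50, 0, 0.4]
    - [0, 0, -0.01, 3, 40, 0, 0.4]
    - [0, 0, 0, 3, 0, 0, 0.4]

```text
time_s: 14.98
eef_pos: [0.5117, 0.2664, 0.239]
tool_rot: [180.0, 0.1, 174.5]
force: [0.4, -1.1, -0.9]
width: 0.0514
finger_force: 0.0
```

Run:
```python
from h import *
show()
a=cam('top','t4'); b=cam('scene','s4')[195:305,140:245]
a1=cv2.resize(a[160:265,100:190],None,fx=3,fy=3,interpolation=cv2.INTER_CUBIC);a2=cv2.resize(a[145:250,325:395],None,fx=2.5,fy=2.5,interpolation=cv2.INTER_CUBIC);b=cv2.resize(b,None,fx=3.3,fy=3.3,interpolation=cv2.INTER_CUBIC)
c=np.zeros((580,620,3),np.uint8); c[:315,:270]=a1; c[316:316+a2.shape[0],:a2.shape[1]]=a2; c[:363,272:272+b.shape[1]]=b[:363]
cv2.imwrite('pics/z4.png',c[:,:,::-1])
```

```text
time_s=14.975 eef_pos=[0.5117, 0.2664, 0.239] tool_rot=[179.9522, 0.0592, 174.512] force=[0.4282, -1.1188, -0.8502] torque=[-0.004, -0.0207, -0.0192] width=0.0514 finger_force=0.0 joint_positions=[21.1917, 21.6793, 5.8637, 74.11, 0.0162, 26.6797]
```

View pics/z4.png

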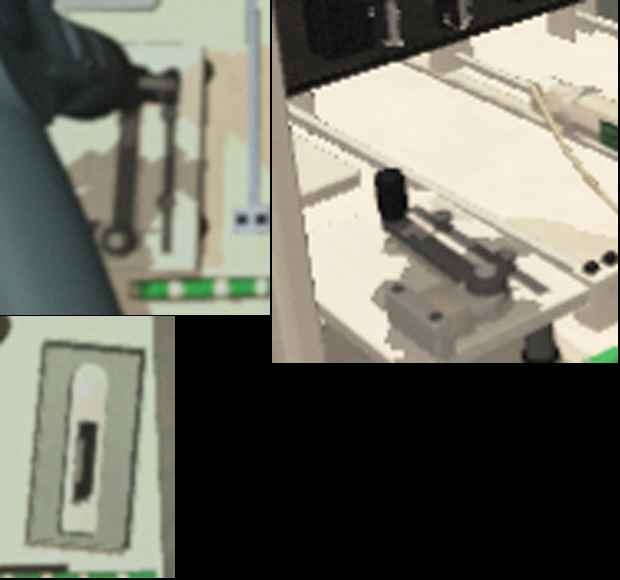

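The bar lies flat and centred in the tray: it spans rows 362–535 and the tray spans 345–548. The knob still stands at scene-crop (391,195), so I'll go above it and down.

Run:
```python
from h import *
plan([(.518,.3035,.239,174.3,1),(.518,.3035,.160,174.3,2),(.518,.3035,.104,174.3,2)],(.513,.2645,.239,174.3))
```

```text
[0.0, 0.0, 0.0, -1.1, 39.3, 0.0]
-- 0.518 0.3035 0.239 174.3
[0.0, 0.0, 0.0, 0.0, -0.0, 39.5]
[0.0, 0.0, 0.0, 0.0, -0.0, 39.5]
-- 0.518 0.3035 0.16 174.3
[0.0, 0.0, 0.0, 0.0, -0.0, 28.0]
[0.0, 0.0, 0.0, 0.0, -0.0, 28.0]
-- 0.518 0.3035 0.104 174.3
```

>>> jog_arm:
  increments:
    - [0, 0, 0, -1, 25, 0, 0.4]
    - [0, 0, 0, 0, 14, 20, 0.4]
    - [0, 0, 0, 0, 0, 40, 0.4]
    - [0, 0, 0, 0, 0, 15, 0.4]
    - [0, 0, 0, 0, 0, 0, 0.4]

```text
time_s: 15.7
eef_pos: [0.516, 0.3012, 0.1627]
tool_rot: [-179.9, -0.1, 174.2]
force: [0.8, -0.0, 0.2]
width: 0.0513
finger_force: 0.0
```

>>> jog_arm:
  increments:
    - [0, 0, 0, 0, 0, 20, 0.4]
    - [0, 0, 0, 0, 0, 25, 0.4]
    - [0, 0, 0, 0, 0, 13, 0.4]
    - [0, 0, 0, 0, 0, 2, 0.4]
    - [0, 0, 0, 0, 0, 0, 0.4]

```text
time_s: 16.32
eef_pos: [0.5174, 0.3027, 0.1044]
tool_rot: [180.0, 0.1, 174.3]
force: [0.5, 0.9, -0.1]
width: 0.0511
finger_force: 0.0
```

>>> jog_arm:
  increments:
    - [0, 0, 0, 0, 0, 0, 0.6]
    - [0, 0, 0, 0, 0, 0, 0.8]
    - [0, 0, 0, 0, 0, 0, 1]
    - [0, 0, 0, 0, 0, 0, 1]
    - [0, 0, 0, 0, 0, 0, 1]
  force: 25

```text
time_s: 16.95
eef_pos: [0.5177, 0.3035, 0.1046]
tool_rot: [179.9, 0.1, 174.3]
force: [0.2, 1.9, 5.0]
width: 0.0251
finger_force: 24.7
```

Run:
```python
from h import *
show()
# arc: per row lever turns by d deg clockwise about pivot, tool turning with it; chord in tool axes
for d in (4,6,8):
    t=np.radians(d); r=140; print(d, 'turn',d/8,'x',r*(1-np.cos(t)),'y',-r*np.sin(t))
```

```text
time_s=16.95 eef_pos=[0.5177, 0.3035, 0.1046] tool_rot=[179.8765, 0.1311, 174.3049] force=[0.1621, 1.8664, 4.9599] torque=[0.4618, 0.047, -0.0757] width=0.0251 finger_force=24.6736 joint_positions=[24.3023, 27.9394, -4.7825, 57.1028, 0.0414, 29.9972]
4 turn 0.5 x 0.34103296362461233 y -9.765906324177543
6 turn 0.75 x 0.7669346484417394 y -14.633984857471486
8 turn 1.0 x 1.3624703761801493 y -19.48423413440916
```

>>> jog_arm:
  increments:
    - [0, 0, 0.25, 0.1, -5, -1, 1]
    - [0, 0, 0.5, 0.3, -9.8, 0, 1]
    - [0, 0, 0.5, 0.3, -9.8, 0, 1]
    - [0, 0, 0.5, 0.3, -9.8, 0, 1]
    - [0, 0, 0.5, 0.3, -9.8, 0, 1]

```text
time_s: 17.58
eef_pos: [0.5059, 0.2601, 0.1046]
tool_rot: [179.9, -0.0, 156.1]
force: [0.4, 3.1, 4.1]
width: 0.0253
finger_force: 25.1
```

>>> jog_arm:
  increments:
    - [0, 0, 0.5, 0.3, -9.8, 0, 1]
    - [0, 0, 0.5, 0.4, -9.8, 0, 1]
    - [0, 0, 0.5, 0.3, -9.8, 0, 1]
    - [0, 0, 0.5, 0.4, -9.8, 0, 1]
    - [0, 0, 0.5, 0.3, -9.8, 0, 1]

```text
time_s: 18.2
eef_pos: [0.4784, 0.2197, 0.1046]
tool_rot: [179.9, -0.1, 136.1]
force: [0.4, 4.6, 2.9]
width: 0.0253
finger_force: 25.1
```

>>> jog_arm:
  increments:
    - [0, 0, 0.5, 0.3, -9.8, 0, 1]
    - [0, 0, 0.5, 0.4, -9.8, 0, 1]
    - [0, 0, 0.5, 0.3, -9.8, 0, 1]
    - [0, 0, 0.5, 0.4, -9.8, 0, 1]

```text
time_s: 18.7
eef_pos: [0.4477, 0.1959, 0.1046]
tool_rot: [179.9, -0.1, 120.1]
force: [0.7, 5.2, 3.2]
width: 0.0249
finger_force: 25.1
```

>>> jog_arm:
  increments:
    - [0, 0, 0.5, 0.4, -9.8, 0, 1]
    - [0, 0, 0.5, 0.3, -9.8, 0, 1]
    - [0, 0, 0.5, 0.4, -9.8, 0, 1]
    - [0, 0, 0.25, 0.1, -4.9, 0, 1]

```text
time_s: 19.2
eef_pos: [0.4162, 0.1825, 0.1046]
tool_rot: [179.9, -0.1, 106.2]
force: [0.2, 6.6, 1.7]
width: 0.0252
finger_force: 25.0
```

>>> jog_arm:
  increments:
    - [0, 0, 0.125, 0.8, -2.4, 0, 1]
    - [0, 0, 0.125, 0.8, -2.4, 0, 1]
    - [0, 0, 0.125, 0.1, -2.4, 0, 1]

```text
time_s: 19.58
eef_pos: [0.4095, 0.1808, 0.1046]
tool_rot: [180.0, 0.1, 103.2]
force: [1.5, -0.4, 4.9]
width: 0.0249
finger_force: 25.3
```

>>> jog_arm:
  increments:
    - [0, 0, 0.125, 0.1, -2.4, 0, 1]
    - [0, 0, 0.125, 0.1, -2.4, 0, 1]

```text
time_s: 19.82
eef_pos: [0.4087, 0.181, 0.1048]
tool_rot: [179.5, 0.1, 101.2]
force: [16.1, 5.1, -11.4]
width: 0.0252
finger_force: 25.2
```

>>> jog_arm:
  increments:
    - [0, 0, 0, 0, 2.5, 0, 1]
    - [0, 0, 0, 0, 0, 0, 0.7]
    - [0, 0, 0, 0, 0, 0, 0.4]
    - [0, 0, 0, 0, 0, 0, 0.4]
    - [0, 0, 0, 0, 0, 0, 0.4]

```text
time_s: 20.45
eef_pos: [0.4056, 0.1807, 0.1037]
tool_rot: [-179.9, 0.0, 101.3]
force: [-0.0, 0.2, 0.2]
width: 0.0511
finger_force: 0.0
```

>>> jog_arm:
  increments:
    - [0, 0, 0, 0, 0, -10, 0.4]
    - [0, 0, 0, 0, 0, -30, 0.4]
    - [0, 0, 0, 0, 0, -50, 0.4]
    - [0, 0, 0, 0, 0, -50, 0.4]
    - [0, 0, 0, 0, 0, -20, 0.4]

```text
time_s: 21.08
eef_pos: [0.408, 0.1814, 0.2682]
tool_rot: [179.7, -0.0, 101.3]
force: [0.6, -0.4, -0.7]
width: 0.0509
finger_force: 0.0
```

>>> jog_arm:
  increments:
    - [0, 0, 0, 0, -40, 0, 0.4]
    - [0, 0, 0, 50, -40, 0, 0.4]
    - [0, 0, 0, 50, -20, 0, 0.4]
    - [0, 0, 0, 50, 0, 0, 0.4]
    - [0, 0, 0, 40, 0, 0, 0.4]

```text
time_s: 21.7
eef_pos: [0.2717, 0.3484, 0.2652]
tool_rot: [179.9, -0.0, 101.4]
force: [0.7, -0.1, 1.2]
width: 0.0511
finger_force: 0.0
```

Run:
```python
from h import *
show()
a=cam('top','t5')[150:265,80:460]; b=cam('scene','s5')[195:320,130:270]
a=cv2.resize(a,None,fx=2.1,fy=2.1,interpolation=cv2.INTER_CUBIC);b=cv2.resize(b,None,fx=2.6,fy=2.6,interpolation=cv2.INTER_CUBIC)
c=np.zeros((580,800,3),np.uint8); c[:a.shape[0],:a.shape[1]]=a; c[245:245+b.shape[0],:b.shape[1]]=b
cv2.imwrite('pics/z5.png',c[:,:,::-1])
```

```text
time_s=21.7 eef_pos=[0.2717, 0.3484, 0.2652] tool_rot=[179.9298, -0.0336, 101.3613] force=[0.6519, -0.1233, 1.2183] torque=[0.0059, -0.0302, -0.0018] width=0.0511 finger_force=0.0 joint_positions=[43.819, 5.5832, -11.2157, 73.124, -0.0093, 122.4578]
```

View pics/z5.png

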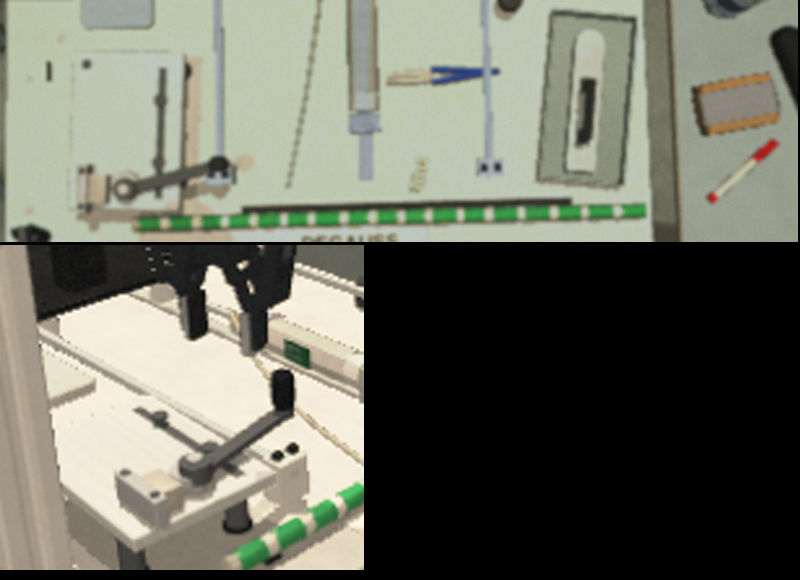

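The lever now points right with its knob at crop (218,163). The bar is in the tray, and the pliers and the carton haven't moved. One check of the lever's angle before handing in.

Run:
```python
from h import *
k=on('top',(80+218/2.1-.3,150+164/2.1-.3),.136); p=on('top',(80+123/2.1-.3,150+188/2.1-.3),.105); d=k-p
print(k,p,np.hypot(*d[:2]),np.degrees(np.arctan2(d[1],d[0])))
```

```text
[0.4072 0.1788 0.136 ] [0.3777 0.3191 0.105 ] 0.1433678485574782 -78.12574977903559
```

```bash
python3 -c "
from bench import manip; print(manip.close_job())"
```

```text
the job is handed in; nothing more can be done
None
```

The job is handed in at about 22 s. The bar slid to its stop (about 30 mm, 9 N felt), came straight off and lies flat in the tray. The lever is open to its stop (16 N felt), and the carton and pliers look unmoved; I stayed clear of the terminal block but didn't check it separately.

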